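# Make up two wheel-fitting kits from the counter stock

### The job

Make up the two kits: the blue tray gets the long lead weight strip and the green valve cap, the yellow tray gets the short lead weight strip, the red valve cap and the chrome pressure gauge. In each tray the strip lies flat, lengthwise, in the black-lined lane, the cap stands upright in the square well in the middle, and the gauge lies lengthwise in the white-lined lane (the blue kit has no gauge). Set each thing down rather than dropping it, let go of everything, and leave the hammer and the jar where they are.

Things in the scene. Friction and masses are not known exactly. Their poses are not given: they have to be found in the camera images.
- turntable: grey steel turntable, standing still and fixed: a disc 200 mm in diameter on a foot, top 30 mm above the counter; origin at the centre of its underside on the counter. The two strips are stacked near its middle
- long_strip: bright dull-silver adhesive lead balance weight, 100 mm long (its x), 20 mm wide (y), 10 mm high (z), with 8 segments marked by dark grooves; rigid, about 200 g; origin at the centre of its underside. At the start it lies on the turntable (underside 30 mm above the counter), at any yaw, under the short strip
- short_strip: dark lead-grey adhesive lead balance weight, 50 mm long (its x), 20 mm wide (y), 10 mm high (z), with 4 segments marked by dark grooves; rigid, about 100 g; origin at the centre of its underside. At the start it lies loose on the middle of the long strip (underside 40 mm above the counter), across it: turned 0.6 to 1.2 rad anticlockwise from it
- green_cap: green knurled aluminium valve cap, a plain cylinder 16 mm in diameter, 20 mm high, about 12 g, standing upright on the counter; origin at the centre of its underside, z up
- red_cap: red knurled aluminium valve cap, a plain cylinder 16 mm in diameter, 20 mm high, about 12 g, standing upright on the counter; origin at the centre of its underside, z up
- gauge: chrome pencil-type tyre pressure gauge lying on the counter, 100 mm long (its x) with a black and white tail at -x; the middle 66 mm is a bar of square section 14 by 14 mm, the ends are round and no thicker; about 70 g; origin at the middle of its length on its underside, z up
- blue_tray: fixed blue tray, 150 (x) by 140 mm (y); origin: centre of underside, z up. Floor at z 4 mm; rim and ridges 3 mm wide, 3 mm above the floor. Three rows along x: BLACK-lined weight lane at y +45 mm, WHITE-lined gauge lane at y -45 mm (each 43 mm wide, 144 long); between them a bare blue row, whose middle square, 41 mm wide, centred on the origin, is the cap well. Yaw within 0.3 rad
- yellow_tray: fixed yellow tray, 150 (x) by 140 mm (y); origin: centre of underside, z up. Floor at z 4 mm; rim and ridges 3 mm wide, 3 mm above the floor. Three rows along x: BLACK-lined weight lane at y +45 mm, WHITE-lined gauge lane at y -45 mm (each 43 mm wide, 144 long); between them a bare yellow row, whose middle square, 41 mm wide, centred on the origin, is the cap well. Yaw within 0.3 rad
- hammer: bystander: red plastic weight hammer with white nylon tips lying on the counter beyond the work, 180 mm long, 29 mm high; origin at the handle's end of the head, on the underside
- jar: bystander: closed jar, 60 mm in diameter, 65 mm high, standing on the counter beyond the work; origin at the centre of its underside
Things that resemble listed ones, but are neither listed nor needed, are in the scene too. Leave any orange look-alike of the long_strip alone.

How it is judged (in metres and radians):
At the end, for the whole second after the job is handed in: Strips and gauge flat on the floor of their lanes (15 mm across; 30 mm along, short strip 55 mm; 0.6 rad), caps upright on the floor of their wells (15 mm): long strip, green cap in the blue tray; short strip, red cap, gauge in the yellow tray; all at rest (x of long_strip in the frame of blue_tray between -0.03 and 0.03 m and y of long_strip in the frame of blue_tray between 0.03 and 0.06 m and z of long_strip in the frame of blue_tray below 0.0075 m and angle between the x axis of long_strip and the x axis of blue_tray, either way round below 0.6 rad and angle between each of long_strip, short_strip, green_cap, red_cap's own z axis and vertical below 0.15 rad and linear speed of each of long_strip, short_strip, green_cap, red_cap, gauge below 0.02 m/s and x of short_strip in the frame of yellow_tray between -0.055 and 0.055 m and y of short_strip in the frame of yellow_tray between 0.03 and 0.06 m and z of short_strip in the frame of yellow_tray below 0.0075 m and angle between the x axis of each of short_strip, gauge and the x axis of yellow_tray, either way round below 0.6 rad and x of green_cap in the frame of blue_tray between -0.015 and 0.015 m and y of green_cap in the frame of blue_tray between -0.015 and 0.015 m and z of green_cap in the frame of blue_tray below 0.007 m and x of red_cap in the frame of yellow_tray between -0.015 and 0.015 m and y of red_cap in the frame of yellow_tray between -0.015 and 0.015 m and z of red_cap in the frame of yellow_tray below 0.007 m and x of gauge in the frame of yellow_tray between -0.03 and 0.03 m and y of gauge in the frame of yellow_tray between -0.06 and -0.03 m and z of gauge in the frame of yellow_tray below 0.022 m and angle between gauge's own x axis and vertical between 1.47 and 1.67 rad); the robot touches nothing.
It fails at once if the hammer is shifted by more than 20 mm (distance of hammer from where it was at the start of the episode above 0.02 m).
It fails at once if the jar is shifted by more than 20 mm (distance of jar from where it was at the start of the episode above 0.02 m).
It fails at once if a strip, cap or the gauge is dropped or thrown: in the air, more than 60 mm up, and more than 90 mm from the grasp point ((height (world z) of long_strip above 0.06 m and distance between long_strip and the grasp point above 0.09 m) or (height (world z) of short_strip above 0.06 m and distance between short_strip and the grasp point above 0.09 m) or (height (world z) of green_cap above 0.06 m and distance between green_cap and the grasp point above 0.09 m) or (height (world z) of red_cap above 0.06 m and distance between red_cap and the grasp point above 0.09 m) or (height (world z) of gauge above 0.06 m and distance between gauge and the grasp point above 0.09 m)).
It also fails if it takes over 109 s, if anything falls off the work surface, if the arm or the gripper's body presses on something with over 40 N, if the wrist force passes 120 N, or if a joint passes its speed limit or range.

### The arm

A 6-joint arm with a two-finger parallel gripper is mounted at the origin on the work surface. World frame = base frame: x ahead of the robot, y to its left, z up, the work surface at z = 0. Lengths are in m, angles in degrees, forces in N, time in s.
With the tool pointing down it reaches from about 0.375 to 0.9 m from the base axis. Payload 3.1 kg.
Tool frame: the origin (TCP) lies midway between the tips of the shut fingers; the grasp point (between the pads) lies bot.pinch_z behind it (bot.pinch_z is the distance from the TCP to the grasp point, in m); z points along the fingers, y is the direction in which the jaws open and shut (so a half turn about z gives the same grasp; the last joint's range is limited). The gripper opens to 87 mm and grips with 3 to 60 N. Pads are 19 mm wide; open, the fingers measure 117 mm over their backs; the gripper's body (75 mm by 190 mm) begins 51 mm behind the grasp point.
Start: joints at [-78.81, 30.224, 82.088, -0, 67.689, -10.227], TCP at [0.228, -0.582, 0.223] pointing down, gripper open.
Joint ranges: [-176.69, 176.69], [-43.24, 126.21], [12.49, 139.97], [-82, 262], [0, 151.66], [-163.58, 163.58]. Speed limits (degrees/s): [159.86, 159.86, 180, 180, 180, 180].

### API

Orientations are given as a 3x3 rotation matrix whose columns are the frame's x, y, z axes.
In Python, from rig import bot gives the robot as it stands.
- The arm moves only by the tool apply_moves, never from a script. Its argument "motion" is text: rows parted by semicolons, each of 7 numbers parted by spaces: the shift along the tool's x, y, z in m, then the turn, a rotation vector about the tool's x, y, z in degrees, then the finger opening in m, from 0 to 0.087. A call has exactly 8 rows; each row is the pose to reach, as a shift and turn from the pose commanded when the call began, along the tool's axes at that moment; what a row does not reach only later rows make up. A row lasts 1/8 s, in which the tool goes at most 62.5 mm and 10.7 degrees, less where a joint would pass 70% of its speed; a pose out of reach is approached as far as the arm can. A call with a gripper value outside its range is refused whole. The fingers move at their own pace and stop on an object; the grip force is fixed at half the most. Time passes only in rows, so rows that repeat a pose let the fingers close, or fill a call up. It gives the time, the measured TCP pose, the force and the opening at its end, in the units of the state.
- bot.read_state(): the state, without advancing time (a new reading comes with each control period).
- bot.capture(name): name is "scene" or "top" or "wrist"; returns the picture (480x640x3 uint8, red, green, blue); there is no depth.
- bot.get_calibration(name): a dict with "fx", "fy", "cx", "cy" (pixels), "rvec" (rotation vector, rad) and "tvec" (3), from world to camera coordinates, as OpenCV has them. Camera axes: x right, y down, z forward; pixel columns grow to the right and rows downward; lengths in m; the calibration is good to about 2 mm. A picture is of the moment at which its call begins: read the wrist's pose just before it. get_calibration takes no time and is no camera call; for the wrist camera it gives the pose at the moment of the call.
- bot.hand_in(): hands the job in, once; it reports no verdict.
Trained networks look in the newest picture that a camera, given by its name, has taken for a name from the list of things; names that differ only in an ending like _2 or _b are one class to them, and where a whole thing is asked for, a point or a joint stands for the part that bears it (a point fixed in the world has none). Each returns a list of dicts, best first, with "p" (0 to 1); they miss things now and then, are a little off and sometimes report something else, mostly with a low value. They report only what shows in the picture. A call takes as long as a camera call. They do not tell look-alikes from the thing itself.
- bot.find_in(name, camera): "point" ([x, y, z] in m, in world coordinates, good to about 4 mm: the middle of the surface that is visible of it).
The state is a dict: "time_s": time; "joint_positions": joint angles; "qvel": joint speeds; "tau": joint torques, N m; "position": TCP position; "tcp_rot": TCP orientation; "force": force on the tool from outside, world axes, zero at the start; "moment": the same for the moment, N m; "opening": opening from 0.0 (shut) to 1.0 (fully open).
Only numpy, scipy, OpenCV 4.12 (cv2) and the standard library are available. Lean on these libraries where they do the work, as an engineer would, in place of code of your own. Each camera call takes 0.05 s, during which the arm holds its last target.

## Working session

There is one attempt and no reset: what is moved stays moved. The work goes in short steps, Python scripts to look and compute and a tool call to move; the robot and the scene stay as the last step left them, time stands still between calls to the robot, and variables do not carry over. Pictures are saved under pics/ and viewed, and the job is handed in when it is done.

Besides the shell and the picture viewer there is one more tool, called after "Call:" in YAML: its name, and indented under it one key for each argument. apply_moves: Moves the arm, as the interface text tells. Its arguments: {"type":"object","properties":{"motion":{"type":"string"}},"required":["motion"]}

```bash
ls; mkdir -p pics; cat > h.py <<'E'
import numpy as np, cv2
from rig import bot
def cap(n,f):
    im=bot.capture(n); cv2.imwrite('pics/'+f,cv2.cvtColor(im,cv2.COLOR_RGB2BGR)); return im
def cal(n):
    c=bot.get_calibration(n); K=np.array([[c['fx'],0,c['cx']],[0,c['fy'],c['cy']],[0,0,1.]])
    return K,np.array(c['rvec'],float),np.array(c['tvec'],float)
def px2w(C,uv,z):
    K,r,t=C; R=cv2.Rodrigues(r)[0]; o=-R.T@t
    uv=np.atleast_2d(uv).astype(float)
    d=(R.T@(np.linalg.inv(K)@np.c_[uv,np.ones(len(uv))].T)).T
    return o+d*((z-o[2])/d[:,2])[:,None]
def w2px(C,p):
    return cv2.projectPoints(np.atleast_2d(p).astype(float),C[1],C[2],C[0],None)[0].reshape(-1,2)
E
python3 - <<'E'
from h import *
np.set_printoptions(precision=4,suppress=True)
s=bot.read_state(); print(s, bot.pinch_z)
cap('scene','s0.png'); cap('top','t0.png')
for n in ['scene','top']:
    C=cal(n); print(n,C)
for t in ['turntable','long_strip','short_strip','green_cap','red_cap','gauge','blue_tray','yellow_tray','hammer','jar']:
    print(t,[(round(d['p'],2),np.round(d['point'],3)) for d in bot.find_in(t,'top')])
E
```

```text
pics
{'time_s': 0.0, 'joint_positions': array([-78.8114,  30.2788,  82.1577,  -0.0001,  67.6871, -10.2281]), 'qvel': array([-0.0506,  0.0247, -0.0491, -0.1021, -0.0091, -0.0295]), 'tau': array([ -0.0004, -44.0045, -17.6592,   0.0631,   0.0582,  -0.0002]), 'position': array([ 0.2281, -0.5811,  0.2216]), 'tcp_rot': array([[ 0.9309,  0.3651, -0.0004],
       [ 0.3651, -0.9309,  0.0021],
       [ 0.0004, -0.0021, -1.    ]]), 'force': array([ 0.4256,  0.6436, -0.6985]), 'moment': array([ 0.0083, -0.0152, -0.0145]), 'opening': 1.0005534320806788} 0.0187
scene (array([[455.4009,   0.    , 320.9535],
       [  0.    , 455.4009, 231.6864],
       [  0.    ,   0.    ,   1.    ]]), array([ 1.6053,  2.193 , -0.6518]), array([ 0.1527, -0.419 ,  1.1844]))
top (array([[529.4753,   0.    , 327.1201],
       [  0.    , 529.4753, 238.7533],
       [  0.    ,   0.    ,   1.    ]]), array([ 2.157 , -2.0994,  0.193 ]), array([-0.0271,  0.5612,  0.9041]))
turntable [(0.57, array([ 0.467, -0.014,  0.032])), (0.49, array([ 0.675, -0.004,  0.017]))]
long_strip [(0.96, array([ 0.476, -0.025,  0.042])), (0.9, array([0.803, 0.063, 0.008])), (0.72, array([ 0.834, -0.067,  0.009])), (0.56, array([ 0.321, -0.227,  0.01 ]))]
short_strip [(0.58, array([ 0.49 , -0.029,  0.048]))]
green_cap []
red_cap [(0.26, array([0.668, 0.126, 0.022]))]
gauge [(0.65, array([ 0.682, -0.135,  0.011]))]
blue_tray [(0.66, array([0.451, 0.297, 0.004])), (0.22, array([ 0.676, -0.004,  0.015]))]
yellow_tray [(0.88, array([ 0.499, -0.282,  0.008])), (0.44, array([0.667, 0.126, 0.024]))]
hammer [(0.62, array([0.718, 0.269, 0.02 ]))]
jar [(0.66, array([ 0.698, -0.254,  0.063]))]
```

View pics/t0.png

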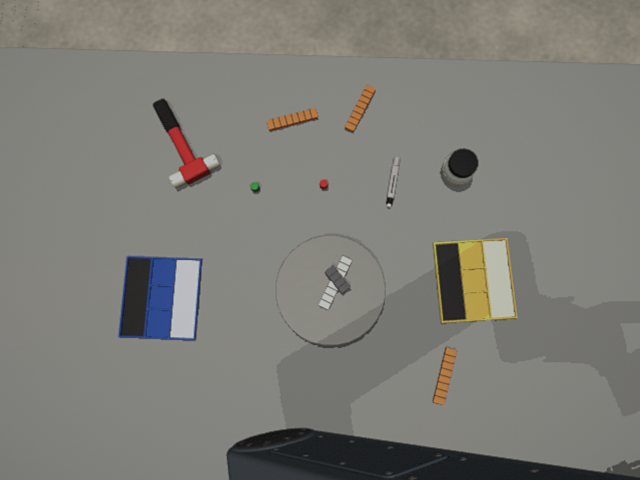

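View pics/s0.png

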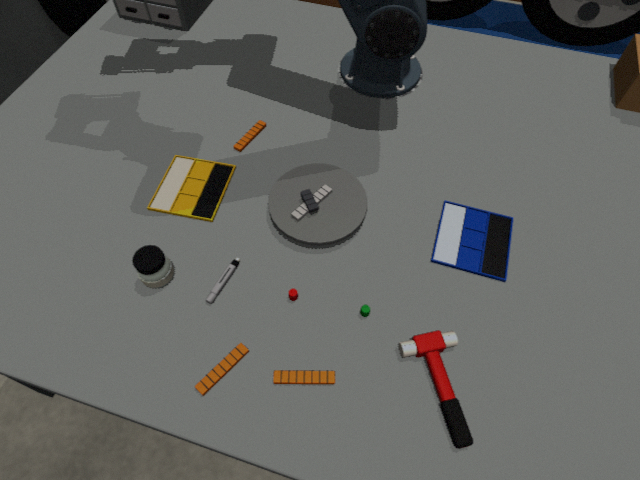

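```bash
python3 - <<'E'
import cv2
im=cv2.imread('pics/t0.png')
a=cv2.resize(im[220:360,260:400],None,fx=4,fy=4,interpolation=cv2.INTER_CUBIC)
cv2.imwrite('pics/c1.png',a)
b=cv2.resize(im[140:220,235:425],None,fx=4,fy=4,interpolation=cv2.INTER_CUBIC)
cv2.imwrite('pics/c2.png',b)
c=cv2.hconcat([cv2.resize(im[240:355,110:215],None,fx=3.7,fy=3.7,interpolation=cv2.INTER_CUBIC),cv2.resize(im[225:340,425:530],None,fx=3.7,fy=3.7,interpolation=cv2.INTER_CUBIC)])
cv2.imwrite('pics/c3.png',c);print(c.shape)
E
```

```text
(426, 776, 3)
```

View pics/c1.png

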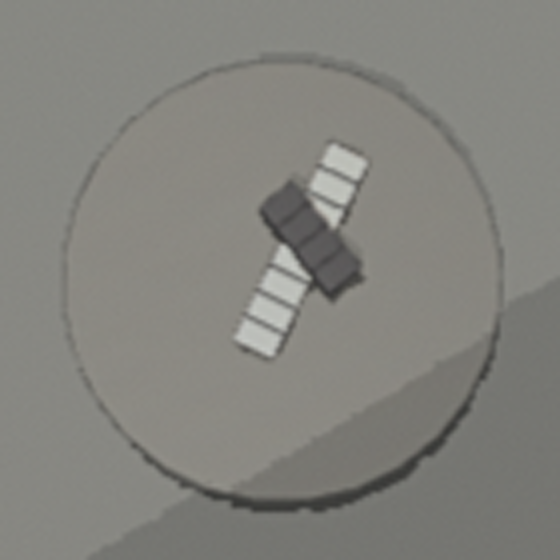

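View pics/c2.png

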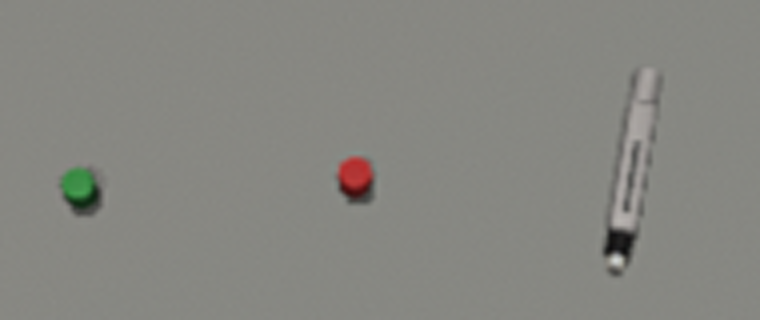

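View pics/c3.png

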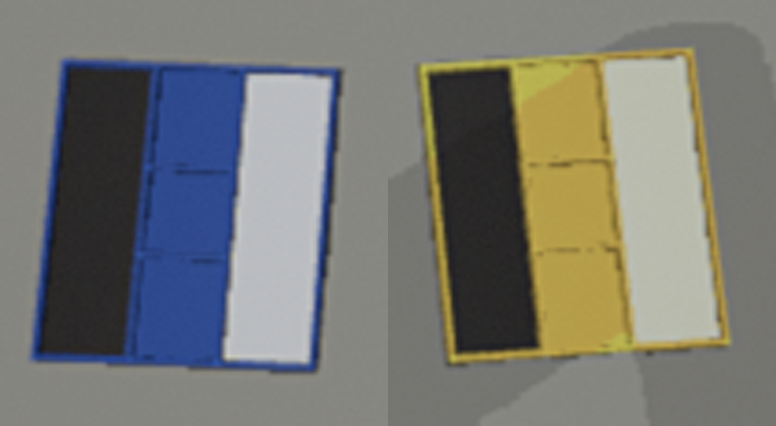

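```bash
cat > pose0.py <<'E'
from h import *
np.set_printoptions(precision=4,suppress=True)
C=cal('top')
def W(p,off,s,z): return px2w(C,np.array(p,float)/s+off-0.0,z)
def rect(P):  # TL,TR,BR,BL -> longitudinal axis TL-BL
    c=P.mean(0); d=(P[0]+P[1]-P[2]-P[3])/2; e=(P[0]+P[3]-P[1]-P[2])/2
    return c, np.degrees(np.arctan2(d[1],d[0])), np.linalg.norm(d[:2]),np.linalg.norm(e[:2]), np.degrees(np.arctan2(e[1],e[0]))-90
print('blue',rect(W([(63,60),(341,69),(316,370),(32,359)],(110,240),3.7,.007)))
print('yel',rect(W([(418-388,64),(693-388,49),(730-388,346),(447-388,363)],(425,225),3.7,.007)))
print('short',rect(W([(261,213),(291,181),(362,268),(333,296)],(260,220),4,.05)))
print('long',rect(W([(332,140),(370,160),(275,359),(234,339)],(260,220),4,.04)))
g=W([(649,68),(615,272)],(235,140),4,.010); d=g[0]-g[1]
print('gauge',g.mean(0),np.degrees(np.arctan2(d[1],d[0])),np.linalg.norm(d))
print('caps',W([(79,185),(355,176)],(235,140),4,.02))
E
python3 pose0.py
```

```text
blue (array([0.4511, 0.2921, 0.007 ]), np.float64(-0.6291074882402609), np.float64(0.14925784252158614), np.float64(0.14041822968675519), np.float64(-0.4770712079695443))
yel (array([ 0.4991, -0.2887,  0.007 ]), np.float64(5.019063340612588), np.float64(0.15054109793506687), np.float64(0.14118200491622104), np.float64(4.826513237162132))
short (array([ 0.4881, -0.0331,  0.05  ]), np.float64(41.426299351907026), np.float64(0.04936207873767316), np.float64(0.01877361452635232), np.float64(46.996663984365085))
long (array([ 0.4848, -0.0296,  0.04  ]), np.float64(-24.440188607119733), np.float64(0.09955688950652188), np.float64(0.019858117205316113), np.float64(-25.379758525758177))
gauge [ 0.6826 -0.1353  0.01  ] -8.843434427745706 0.10309343635916635
caps [[ 0.6645  0.1279  0.02  ]
 [ 0.6725 -0.0027  0.02  ]]
```

```bash
cat > plan.py <<'E'
# usage: plan.py "x y z psi" ["x y z psi" ...] : shift/turn rel. to present pose, in tool axes
import sys
from h import *
from scipy.spatial.transform import Rotation as R
def R_of(psi):
    c,s=np.cos(np.radians(psi)),np.sin(np.radians(psi)); return np.array([[c,s,0],[s,-c,0],[0,0,-1.]])
def show(wps):
    st=bot.read_state(); p=np.array(st['position']); T=np.array(st['tcp_rot'])
    print('t %.2f'%st['time_s'],'pos',np.round(p,4),'psi %.2f'%np.degrees(np.arctan2(T[1,0],T[0,0])),'open %.3f'%st['opening'],'F',np.round(st['force'],1))
    for w in wps:
        d=T.T@(np.array(w[:3])-p); r=R.from_matrix(T.T@R_of(w[3])).as_rotvec(degrees=True)
        print(' '.join('%.4f'%v for v in d),' '.join('%.2f'%v for v in r),' | dist %.3f'%np.linalg.norm(d))
if __name__=='__main__': show([[float(v) for v in a.split()] for a in sys.argv[1:]])
E
python3 plan.py "0.488 -0.033 0.17 43"
```

```text
t 0.60 pos [ 0.2283 -0.5818  0.2226] psi 21.42 open 1.001 F [-0.2 -0.2  0.6]
0.4422 -0.4160 0.0525 0.00 0.00 -21.58  | dist 0.609
```

Call:
apply_moves:
  motion: "0.4422 -0.416 0.0525 0 0 -21.6 0.087;0.4422 -0.416 0.0525 0 0 -21.6 0.087;0.4422 -0.416 0.0525 0 0 -21.6 0.087;0.4422 -0.416 0.0525 0 0 -21.6 0.087;0.4422 -0.416 0.0525 0 0 -21.6 0.087;0.4422 -0.416 0.0525 0 0 -21.6 0.087;0.4422 -0.416 0.0525 0 0 -21.6 0.087;0.4422 -0.416 0.0525 0 0 -21.6 0.087"

```text
time_s: 1.6
position: [0.4424, -0.13, 0.1797]
tcp_rot: [[0.731, 0.682, 0.001], [0.682, -0.731, -0.001], [0.0, 0.002, -1.0]]
force: [1.0, -1.5, 0.9]
opening: 0.999
```

```bash
python3 plan.py "0.488 -0.033 0.13 43"
```

```text
t 1.60 pos [ 0.4424 -0.13    0.1797] psi 42.99 open 0.999 F [ 1.  -1.5  0.9]
0.0995 -0.0400 0.0497 0.09 -0.03 -0.01  | dist 0.118
```

Call:
apply_moves:
  motion: "0.05 -0.02 0.025 0 0 0 0.087;0.0995 -0.04 0.05 0 0 0 0.087;0.0995 -0.04 0.05 0 0 0 0.087;0.0995 -0.04 0.05 0 0 0 0.087;0.0995 -0.04 0.05 0 0 0 0.087;0.0995 -0.04 0.05 0 0 0 0.087;0.0995 -0.04 0.05 0 0 0 0.087;0.0995 -0.04 0.05 0 0 0 0.087"

```text
time_s: 2.6
position: [0.4868, -0.0349, 0.1297]
tcp_rot: [[0.732, 0.682, 0.0], [0.682, -0.732, -0.0], [0.0, 0.0, -1.0]]
force: [-0.1, 0.8, -0.3]
opening: 0.997
```

```bash
python3 - <<'E'
from h import *
C=cal('wrist'); im=cap('wrist','w1.png'); print(bot.read_state()['position'])
for z,p in [(.05,(.488,-.033)),(.04,(.4848,-.0296))]: print(w2px(C,[p[0],p[1],z]))
print(C)
E
python3 plan.py "0.488 -0.033 0.044 43"
```

```text
[ 0.48683129 -0.03479129  0.12962453]
[[328.91885551 258.82399697]]
[[321.32364767 253.95605077]]
(array([[428.27964622,   0.        , 328.90417237],
       [  0.        , 428.27964622, 252.13437245],
       [  0.        ,   0.        ,   1.        ]]), array([-2.63219504,  1.14551982,  0.16802526]), array([-0.35668958,  0.31023063,  0.39736474]))
t 2.65 pos [ 0.4868 -0.0348  0.1296] psi 42.98 open 0.998 F [0.7 0.6 0. ]
0.0021 -0.0005 0.0856 0.01 -0.01 -0.02  | dist 0.086
```

View pics/w1.png

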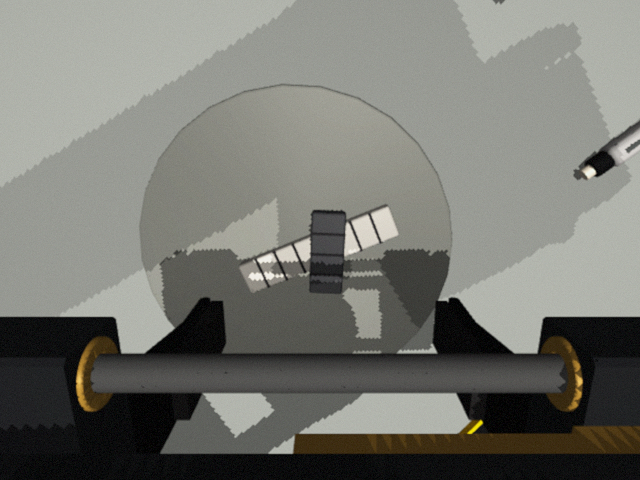

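```bash
python3 - <<'E'
import cv2
im=cv2.imread('pics/w1.png')
cv2.imwrite('pics/c4.png',cv2.resize(im[190:310,225:415],None,fx=4,fy=4,interpolation=cv2.INTER_CUBIC))
E
```

```text
(no output)
```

View pics/c4.png

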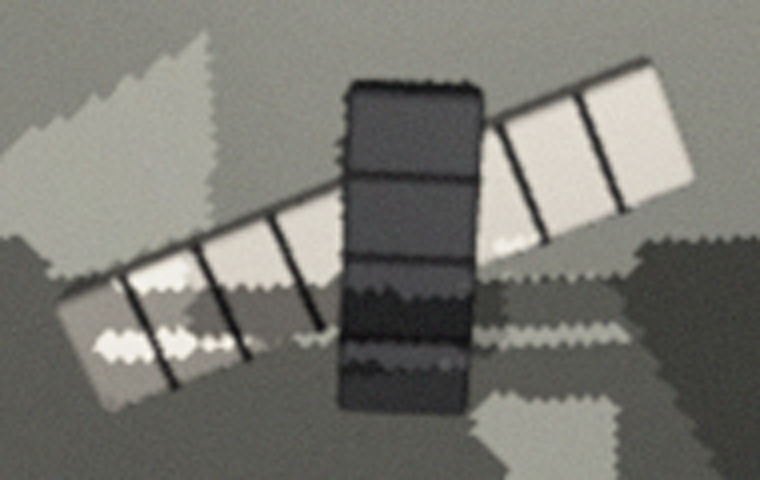

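```bash
python3 - <<'E'
from h import *
np.set_printoptions(precision=4,suppress=True)
C=cal('wrist')
def rect(P):
    c=P.mean(0); d=(P[0]+P[1]-P[2]-P[3])/2; e=(P[0]+P[3]-P[1]-P[2])/2
    return c, np.degrees(np.arctan2(d[1],d[0])), np.linalg.norm(d[:2]),np.linalg.norm(e[:2])
W=lambda p,z:px2w(C,np.array(p,float)/4+(225,190),z)
print(rect(W([(350,92),(484,92),(468,412),(339,408)],.05)))
print(rect(W([(650,66),(694,180),(108,410),(58,302)],.04)))
# reproject with camera pos
R=cv2.Rodrigues(C[1])[0]; print('cam',-R.T@C[2])
E
```

```text
(array([ 0.4897, -0.0301,  0.05  ]), np.float64(40.600534343306435), np.float64(0.04899336787402839), np.float64(0.01937755232840438))
(array([ 0.485 , -0.0265,  0.04  ]), np.float64(-24.667109089589598), np.float64(0.0978035954730738), np.float64(0.019076102848665528))
cam [0.544  0.0192 0.2917]
```

```bash
python3 plan.py "0.489 -0.0315 0.08 41.3" "0.489 -0.0315 0.0445 41.3"
```

```text
t 2.65 pos [ 0.4868 -0.0348  0.1296] psi 42.98 open 0.998 F [0.7 0.6 0. ]
0.0038 -0.0009 0.0496 0.01 -0.01 1.68  | dist 0.050
0.0038 -0.0009 0.0851 0.01 -0.01 1.68  | dist 0.085
```

Call:
apply_moves:
  motion: "0.0038 -0.001 0.04 0 0 1.7 0.087;0.0038 -0.001 0.065 0 0 1.7 0.087;0.0038 -0.001 0.078 0 0 1.7 0.06;0.0038 -0.001 0.085 0 0 1.7 0.05;0.0038 -0.001 0.085 0 0 1.7 0.04;0.0038 -0.001 0.085 0 0 1.7 0;0.0038 -0.001 0.085 0 0 1.7 0;0.0038 -0.001 0.085 0 0 1.7 0"

```text
time_s: 3.65
position: [0.4892, -0.0312, 0.0449]
tcp_rot: [[0.751, 0.66, 0.001], [0.66, -0.751, -0.0], [0.001, 0.001, -1.0]]
force: [-1.2, 0.5, -0.5]
opening: 0.401
```

```bash
python3 plan.py "0.489 -0.0315 0.12 41.3"
```

```text
t 3.65 pos [ 0.4892 -0.0312  0.0449] psi 41.32 open 0.401 F [-1.2  0.5 -0.5]
-0.0003 0.0001 -0.0751 0.05 -0.03 0.02  | dist 0.075
```

Call:
apply_moves:
  motion: "0 0 0 0 0 0 0;0 0 0 0 0 0 0;0 0 0 0 0 0 0;0 0 0 0 0 0 0;0 0 -0.005 0 0 0 0;0 0 -0.02 0 0 0 0;0 0 -0.05 0 0 0 0;0 0 -0.075 0 0 0 0"

```text
time_s: 4.65
position: [0.489, -0.0311, 0.1211]
tcp_rot: [[0.751, 0.66, 0.001], [0.66, -0.751, -0.0], [0.0, 0.001, -1.0]]
force: [0.6, 0.7, -1.1]
opening: 0.224
```

```bash
python3 plan.py "0.495 -0.244 0.08 4.9"  "0.495 -0.244 0.03 4.9"; python3 -c "
from h import *
cap('top','t2.png')
print(bot.find_in('long_strip','top')[:2])"
```

```text
t 4.65 pos [ 0.489  -0.0311  0.1211] psi 41.32 open 0.224 F [ 0.6  0.7 -1.1]
-0.1360 0.1638 0.0412 0.03 -0.03 36.42  | dist 0.217
-0.1361 0.1638 0.0912 0.03 -0.03 36.42  | dist 0.232
[{'point': [0.8293, -0.0698, 0.0099], 'p': 0.91}, {'point': [0.3227, -0.2286, 0.008], 'p': 0.73}]
```

View pics/t2.png

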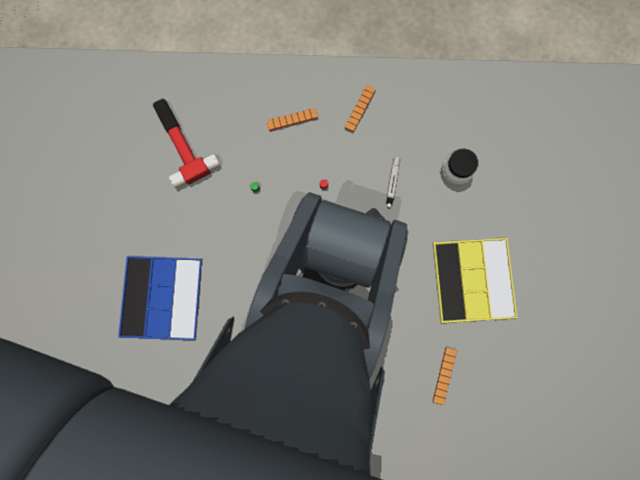

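Call:
apply_moves:
  motion: "-0.034 0.041 0 0 0 9.1 0;-0.068 0.082 0 0 0 18.2 0;-0.102 0.123 0.01 0 0 27.3 0;-0.136 0.1638 0.03 0 0 36.4 0;-0.136 0.1638 0.06 0 0 36.4 0;-0.136 0.1638 0.085 0 0 36.4 0;-0.136 0.1638 0.091 0 0 36.4 0;-0.136 0.1638 0.091 0 0 36.4 0"

```text
time_s: 5.75
position: [0.4948, -0.2436, 0.0282]
tcp_rot: [[0.996, 0.086, -0.001], [0.086, -0.996, 0.001], [-0.001, -0.001, -1.0]]
force: [0.8, 0.2, -1.3]
opening: 0.222
```

```bash
python3 plan.py "0.495 -0.244 0.009 4.9" "0.64 -0.15 0.1 -9"; python3 -c "
from h import *
cap('wrist','w2.png')
C=cal('wrist')
R=cv2.Rodrigues(np.array([0,0,np.radians(4.9)]))[0]
pts=[(75,70),(75,-70),(-75,70),(-75,-70),(72,67),(72,23.5)]
for p in pts: print(p,w2px(C,R@np.array([p[0]/1000,p[1]/1000,.007])+[.4991,-.2887,0]))
"
```

```text
t 5.75 pos [ 0.4948 -0.2436  0.0282] psi 4.93 open 0.222 F [ 0.8  0.2 -1.3]
0.0002 0.0004 0.0192 -0.03 0.04 0.03  | dist 0.019
0.1527 -0.0808 -0.0718 -0.03 0.04 13.93  | dist 0.187
(75, 70) [[269.35587122 132.23617153]]
(75, -70) [[607.69509875 132.44635733]]
(-75, 70) [[280.8014504  435.23852054]]
(-75, -70) [[553.12429079 435.33940393]]
(72, 67) [[276.85602824 139.73373338]]
(72, 23.5) [[381.49447253 139.7980888 ]]
```

View pics/w2.png

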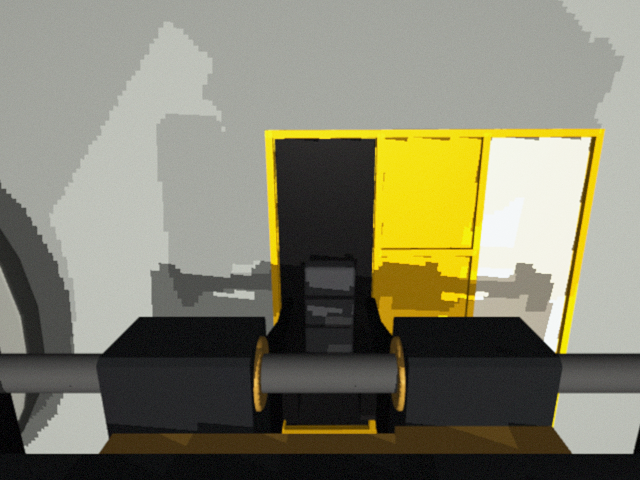

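Call:
apply_moves:
  motion: "0 0 0.01 0 0 0 0;0 0 0.016 0 0 0 0;0 0 0.0192 0 0 0 0;0 0 0.0192 0 0 0 0;0 0 0.0192 0 0 0 0.03;0 0 0.0192 0 0 0 0.035;0 0 0.0192 0 0 0 0.035;0 0 0.0192 0 0 0 0.04"

```text
time_s: 6.8
position: [0.495, -0.244, 0.0094]
tcp_rot: [[0.996, 0.086, 0.0], [0.086, -0.996, -0.0], [0.0, 0.0, -1.0]]
force: [0.0, -1.3, 0.4]
opening: 0.436
```

```bash
python3 plan.py "0.494 -0.244 0.1 4.9" "0.6826 -0.1353 0.1 -9" "0.6826 -0.1353 0.006 -9"
```

```text
t 6.80 pos [ 0.495  -0.244   0.0094] psi 4.91 open 0.436 F [ 0.  -1.3  0.4]
-0.0010 -0.0001 -0.0906 0.01 -0.01 0.01  | dist 0.091
0.1962 -0.0922 -0.0906 0.01 -0.01 13.91  | dist 0.235
0.1962 -0.0922 0.0034 0.01 -0.01 13.91  | dist 0.217
```

Call:
apply_moves:
  motion: "0 0 -0.03 0 0 0 0.045;0 0 -0.08 0 0 0 0.06;0.05 -0.024 -0.09 0 0 5 0.07;0.1 -0.047 -0.09 0 0 13.9 0.07;0.15 -0.07 -0.09 0 0 13.9 0.07;0.1962 -0.0922 -0.09 0 0 13.9 0.07;0.1962 -0.0922 -0.09 0 0 13.9 0.07;0.1962 -0.0922 -0.09 0 0 13.9 0.07"

```text
time_s: 7.8
position: [0.6815, -0.135, 0.0987]
tcp_rot: [[0.988, -0.156, -0.002], [-0.156, -0.988, 0.0], [-0.002, 0.0, -1.0]]
force: [0.2, 0.1, -0.2]
opening: 0.799
```

```bash
python3 plan.py "0.6826 -0.1353 0.03 -9" "0.6826 -0.1353 0.006 -9"; python3 -c "
from h import *
cap('wrist','w3.png');cap('scene','s3.png')
C=cal('wrist')
d=np.array([np.cos(np.radians(-9)),np.sin(np.radians(-9)),0])*.05
g=np.array([.6826,-.1353,.010]);print(w2px(C,[g+d,g,g-d]))
a=cv2.imread('pics/w3.png'); b=cv2.imread('pics/s3.png')[140:240,130:260]
cv2.imwrite('pics/s3c.png',cv2.resize(b,None,fx=4,fy=4))
"
```

```text
t 7.80 pos [ 0.6815 -0.135   0.0987] psi -8.95 open 0.799 F [ 0.2  0.1 -0.2]
0.0013 0.0001 0.0687 0.00 0.12 0.05  | dist 0.069
0.0013 0.0001 0.0927 0.00 0.12 0.05  | dist 0.093
[[327.88108952 171.8447091 ]
 [328.0079074  254.39058923]
 [328.12149878 328.3273323 ]]
```

View pics/w3.png

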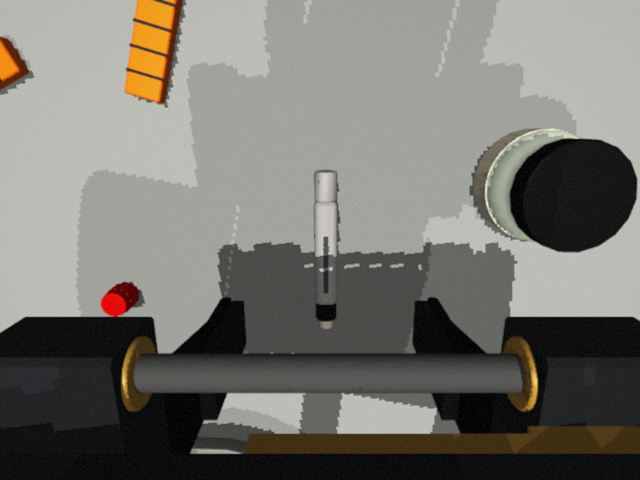

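View pics/s3c.png

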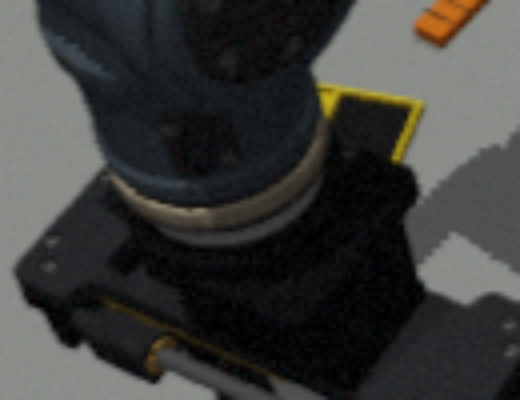

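Call:
apply_moves:
  motion: "0.0013 -0.001 0.05 0 0.1 0 0.06;0.0013 -0.001 0.08 0 0.1 0 0.05;0.0013 -0.001 0.0927 0 0.1 0 0.02;0.0013 -0.001 0.0927 0 0.1 0 0;0.0013 -0.001 0.0927 0 0.1 0 0;0.0013 -0.001 0.0927 0 0.1 0 0;0.0013 -0.001 0.0927 0 0.1 0 0;0.0013 -0.001 0.0927 0 0.1 0 0"

```text
time_s: 8.9
position: [0.6848, -0.1347, 0.008]
tcp_rot: [[0.988, -0.156, 0.004], [-0.156, -0.988, -0.001], [0.004, 0.0, -1.0]]
force: [0.2, 0.3, 5.9]
opening: 0.151
```

```bash
python3 plan.py "0.6826 -0.1353 0.1 -9" "0.503 -0.3335 0.1 4.9"
```

```text
t 8.90 pos [ 0.6848 -0.1347  0.008 ] psi -8.97 open 0.151 F [0.2 0.3 5.9]
-0.0018 0.0010 -0.0920 0.03 -0.23 0.03  | dist 0.092
-0.1483 0.2248 -0.0925 0.06 -0.22 -13.87  | dist 0.285
```

Call:
apply_moves:
  motion: "0 0 -0.01 0 0 0 0;0 0 -0.04 0 0 0 0;-0.02 0.03 -0.08 0 0 0 0;-0.05 0.08 -0.09 0 0 -5 0;-0.08 0.13 -0.09 0 0 -10 0;-0.115 0.18 -0.09 0 0 -13.9 0;-0.148 0.2235 -0.09 0 0 -13.9 0;-0.148 0.2235 -0.09 0 0 -13.9 0"

```text
time_s: 9.9
position: [0.4998, -0.3348, 0.0964]
tcp_rot: [[0.997, 0.08, 0.001], [0.08, -0.997, -0.0], [0.001, 0.0, -1.0]]
force: [0.6, -0.7, -1.6]
opening: 0.157
```

```bash
python3 plan.py "0.503 -0.332 0.03 4.9" "0.503 -0.332 0.0125 4.9"; python3 -c "
from h import *
cap('wrist','w4.png')
"
```

```text
t 9.90 pos [ 0.4998 -0.3348  0.0964] psi 4.59 open 0.157 F [ 0.6 -0.7 -1.6]
0.0034 -0.0026 0.0664 0.01 -0.03 -0.31  | dist 0.067
0.0034 -0.0026 0.0839 0.01 -0.03 -0.31  | dist 0.084
```

View pics/w4.png

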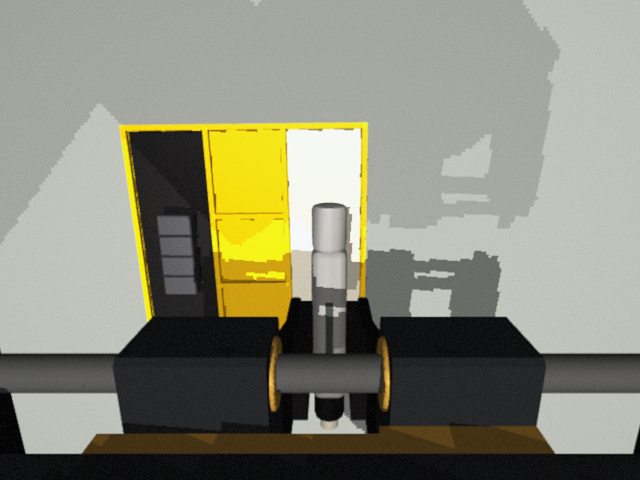

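Call:
apply_moves:
  motion: "0.0034 -0.0026 0.04 0 0 -0.3 0;0.0034 -0.0026 0.066 0 0 -0.3 0;0.0034 -0.0026 0.078 0 0 -0.3 0;0.0034 -0.0026 0.0836 0 0 -0.3 0;0.0034 -0.0026 0.0836 0 0 -0.3 0;0.0034 -0.0026 0.0836 0 0 -0.3 0.02;0.0034 -0.0026 0.0836 0 0 -0.3 0.03;0.0034 -0.0026 0.0836 0 0 -0.3 0.03"

```text
time_s: 10.95
position: [0.5062, -0.3295, 0.0133]
tcp_rot: [[0.996, 0.091, 0.002], [0.091, -0.996, -0.001], [0.002, 0.001, -1.0]]
force: [-0.5, -0.3, -0.0]
opening: 0.32
```

```bash
python3 plan.py "0.503 -0.332 0.1 4.9" "0.62 -0.06 0.1 30" ; python3 -c "
from h import *
cap('wrist','w5.png')
"
```

```text
t 10.95 pos [ 0.5062 -0.3295  0.0133] psi 5.21 open 0.320 F [-0.5 -0.3 -0. ]
-0.0032 0.0023 -0.0867 0.07 -0.13 0.31  | dist 0.087
0.1380 -0.2580 -0.0867 0.10 -0.12 -24.79  | dist 0.305
```

View pics/w5.png

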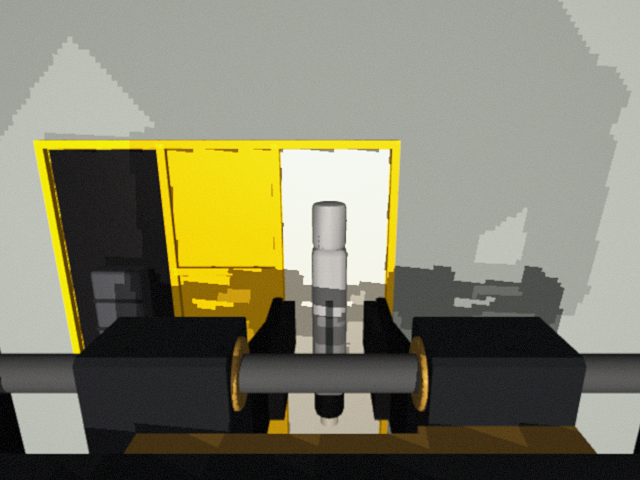

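Call:
apply_moves:
  motion: "0 0 -0.015 0 0 0 0.035;0 0 -0.05 0 0 0 0.04;0 0 -0.085 0 0 0 0.05;0.04 -0.06 -0.087 0 0 0 0.06;0.07 -0.11 -0.087 0 0 0 0.06;0.1 -0.16 -0.087 0 0 0 0.06;0.13 -0.21 -0.087 0 0 0 0.06;0.138 -0.258 -0.087 0 0 0 0.06"

```text
time_s: 12.0
position: [0.6221, -0.0578, 0.1013]
tcp_rot: [[0.996, 0.092, 0.006], [0.092, -0.996, -0.001], [0.005, 0.002, -1.0]]
force: [-0.4, 0.2, 0.1]
opening: 0.687
```

```bash
python3 plan.py "0.6725 -0.0027 0.08 5"
```

```text
t 12.00 pos [ 0.6221 -0.0578  0.1013] psi 5.27 open 0.687 F [-0.4  0.2  0.1]
0.0551 -0.0503 0.0215 0.09 -0.31 0.27  | dist 0.078
```

Call:
apply_moves:
  motion: "0.03 -0.028 0.01 0 -0.3 0 0.06;0.055 -0.05 0.0215 0 -0.3 0.3 0.06;0.055 -0.05 0.0215 0 -0.3 0.3 0.06;0.055 -0.05 0.0215 0 -0.3 0.3 0.06;0.055 -0.05 0.0215 0 -0.3 0.3 0.06;0.055 -0.05 0.0215 0 -0.3 0.3 0.06;0.055 -0.05 0.0215 0 -0.3 0.3 0.06;0.055 -0.05 0.0215 0 -0.3 0.3 0.06"

```text
time_s: 13.0
position: [0.67, -0.0053, 0.0785]
tcp_rot: [[0.996, 0.085, -0.003], [0.085, -0.996, -0.001], [-0.004, 0.0, -1.0]]
force: [0.5, -0.2, 0.3]
opening: 0.692
```

```bash
python3 plan.py "0.6725 -0.0027 0.08 5" "0.6725 -0.0027 0.008 5"; python3 -c "
from h import *
im=cap('wrist','w6.png'); cap('top','t6.png')
C=cal('wrist');print(w2px(C,[.6725,-.0027,.02]))
m=((im[...,0]>120)&(im[...,1]<70)&(im[...,2]<70)).astype(np.uint8)
print(cv2.connectedComponentsWithStats(m)[2:])
"
```

```text
t 13.00 pos [ 0.67   -0.0053  0.0785] psi 4.89 open 0.692 F [ 0.5 -0.2  0.3]
0.0027 -0.0023 -0.0015 0.02 0.20 -0.11  | dist 0.004
0.0029 -0.0024 0.0705 0.02 0.20 -0.11  | dist 0.071
[[325.62199657 268.79792229]]
(array([[     0,      0,    640,    480, 306565],
       [   228,      0,      2,      2,      3],
       [   231,      0,      3,      1,      3],
       [   433,      0,      5,      8,      8],
       [   215,      3,      2,      2,      2],
       [   219,      2,      7,      2,      7],
       [   213,      4,      1,      1,      1],
       [   199,      7,      7,      2,      7],
       [   207,      6,      3,      1,      3],
       [   475,      6,      1,      1,      1],
       [   195,      9,      3,      1,      3],
       [   433,      9,      1,      1,      1],
       [   478,      9,      1,      2,      2],
       [   188,     10,      1,      1,      1],
       [   190,     10,      4,      1,      4],
       [   175,     13,      7,      2,      8],
       [   183,     12,      2,      1,      2],
       [   171,     15,      3,      1,      3],
     
[... 3379 characters left out ...]
,
       [4.63000000e+02, 3.40000000e+01],
       [4.35500000e+02, 4.72777778e+01],
       [4.47500000e+02, 5.50000000e+01],
       [3.16111111e+02, 2.47888889e+02],
       [3.23500000e+02, 2.47000000e+02],
       [3.30555556e+02, 2.49888889e+02],
       [3.21275785e+02, 2.59598655e+02],
       [3.16000000e+02, 2.68000000e+02],
       [3.23000000e+02, 2.69000000e+02],
       [3.14000000e+02, 2.70000000e+02],
       [3.19000000e+02, 2.70000000e+02],
       [3.27000000e+02, 2.71000000e+02],
       [3.13000000e+02, 2.72000000e+02],
       [3.21000000e+02, 2.72000000e+02],
       [3.23333333e+02, 2.73333333e+02],
       [3.26000000e+02, 2.75000000e+02],
       [3.17000000e+02, 2.76000000e+02]]))
```

View pics/w6.png

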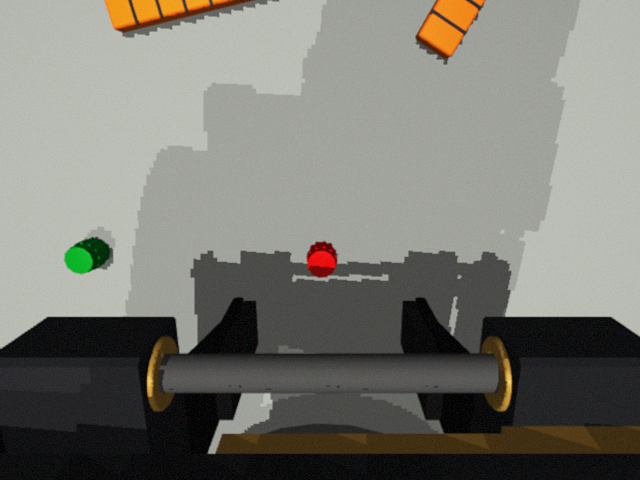

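View pics/t6.png

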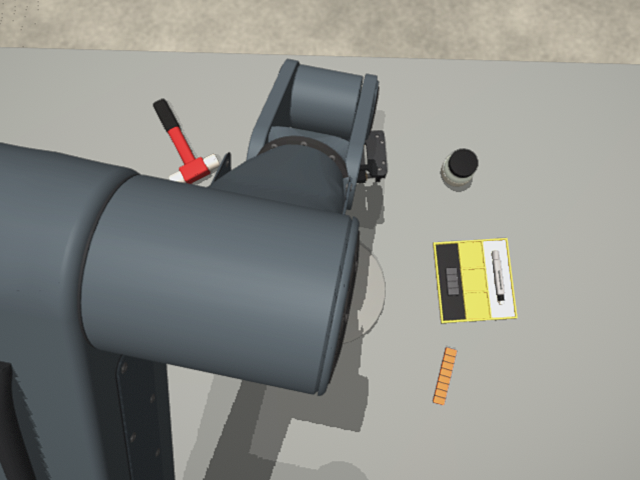

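```bash
python3 -c "
from h import *
C=cal('wrist');print(px2w(C,[[321.5,260.5],[80,260]],.02))
"; python3 plan.py "0.6745 -0.0015 0.008 5" 
```

```text
[[ 6.77035961e-01 -8.54323046e-05  2.00000000e-02]
 [ 6.66176011e-01  1.29926616e-01  2.00000000e-02]]
t 13.10 pos [ 0.6701 -0.0051  0.0784] psi 4.91 open 0.690 F [-0.3  0.1  0.2]
0.0050 -0.0032 0.0704 0.02 0.20 -0.09  | dist 0.071
```

Call:
apply_moves:
  motion: "0.006 -0.0035 0.03 0 0.2 0 0.06;0.006 -0.0035 0.055 0 0.2 0 0.05;0.006 -0.0035 0.07 0 0.2 0 0.03;0.006 -0.0035 0.07 0 0.2 0 0;0.006 -0.0035 0.07 0 0.2 0 0;0.006 -0.0035 0.07 0 0.2 0 0;0.006 -0.0035 0.07 0 0.2 0 0;0.006 -0.0035 0.07 0 0.2 0 0"

```text
time_s: 14.1
position: [0.6764, -0.0012, 0.0096]
tcp_rot: [[0.996, 0.086, 0.002], [0.086, -0.996, -0.001], [0.002, 0.001, -1.0]]
force: [0.1, 0.0, 3.8]
opening: 0.17
```

```bash
python3 plan.py "0.6755 -0.001 0.1 5" "0.499 -0.2875 0.08 4.9"
```

```text
t 14.10 pos [ 0.6764 -0.0012  0.0096] psi 4.91 open 0.170 F [0.1 0.  3.8]
-0.0007 -0.0002 -0.0904 0.06 -0.12 -0.09  | dist 0.090
-0.2011 0.2701 -0.0706 0.06 -0.12 0.01  | dist 0.344
```

Call:
apply_moves:
  motion: "0 0 -0.015 0 0 0 0;0 0 -0.06 0 0 0 0;-0.03 0.04 -0.08 0 0 0 0;-0.06 0.08 -0.08 0 0 0 0;-0.09 0.12 -0.08 0 0 0 0;-0.12 0.16 -0.08 0 0 0 0;-0.15 0.2 -0.08 0 0 0 0;-0.18 0.24 -0.08 0 0 0 0"

```text
time_s: 15.1
position: [0.516, -0.2568, 0.0893]
tcp_rot: [[0.996, 0.086, 0.001], [0.086, -0.996, -0.001], [0.001, 0.001, -1.0]]
force: [0.7, -0.3, 0.0]
opening: 0.171
```

```bash
python3 plan.py "0.499 -0.2875 0.05 4.9"
```

```text
t 15.10 pos [ 0.516  -0.2568  0.0893] psi 4.92 open 0.171 F [ 0.7 -0.3  0. ]
-0.0196 0.0291 0.0394 0.06 -0.04 0.02  | dist 0.053
```

Call:
apply_moves:
  motion: "-0.0196 0.0291 0.01 0 0 0 0;-0.0196 0.0291 0.0394 0 0 0 0;-0.0196 0.0291 0.0394 0 0 0 0;-0.0196 0.0291 0.0394 0 0 0 0;-0.0196 0.0291 0.0394 0 0 0 0;-0.0196 0.0291 0.0394 0 0 0 0;-0.0196 0.0291 0.0394 0 0 0 0;-0.0196 0.0291 0.0394 0 0 0 0"

```text
time_s: 16.1
position: [0.4999, -0.2861, 0.0493]
tcp_rot: [[0.996, 0.086, 0.0], [0.086, -0.996, -0.001], [0.0, 0.001, -1.0]]
force: [0.2, 0.2, 0.2]
opening: 0.167
```

```bash
python3 plan.py "0.499 -0.2875 0.0145 4.9"; python3 -c "
from h import *
cap('wrist','w7.png')
"
```

```text
t 16.10 pos [ 0.4999 -0.2861  0.0493] psi 4.94 open 0.167 F [0.2 0.2 0.2]
-0.0010 0.0013 0.0348 0.04 -0.01 0.04  | dist 0.035
```

View pics/w7.png

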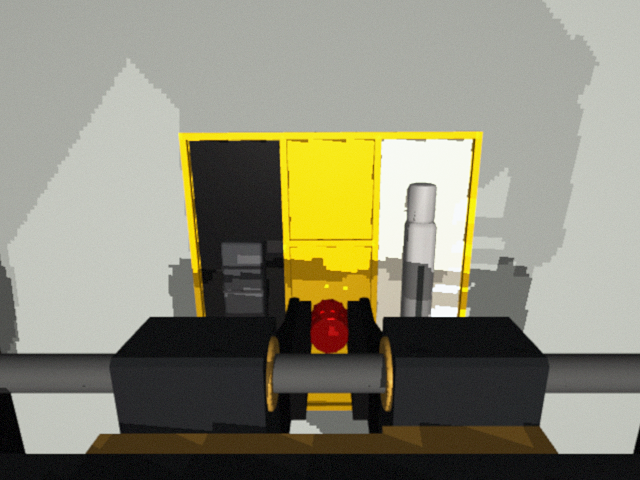

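```bash
python3 -c "
from h import *
C=cal('wrist')
R=cv2.Rodrigues(np.array([0,0,np.radians(4.9)]))[0]
for p in [(75,70),(75,-70),(22,0),(0,0),(-22,0),(-75,0)]: print(p,w2px(C,R@np.array([p[0]/1000,p[1]/1000,.007])+[.4991,-.2887,0]))
"
```

```text
(75, 70) [[182.87493747 133.44556662]]
(75, -70) [[487.38452562 133.55953864]]
(22, 0) [[334.66329743 244.52550058]]
(0, 0) [[334.48109349 286.07150749]]
(-22, 0) [[334.30912199 325.28432066]]
(-75, 0) [[333.93197304 411.28154384]]
```

Call:
apply_moves:
  motion: "0 0.0005 0.015 0 0 0 0;0 0.0005 0.027 0 0 0 0;0 0.0005 0.0325 0 0 0 0;0 0.0005 0.0345 0 0 0 0;0 0.0005 0.0345 0 0 0 0;0 0.0005 0.0345 0 0 0 0.024;0 0.0005 0.0345 0 0 0 0.026;0 0.0005 0.0345 0 0 0 0.028"

```text
time_s: 17.15
position: [0.4999, -0.2868, 0.0149]
tcp_rot: [[0.996, 0.086, 0.0], [0.086, -0.996, -0.001], [0.0, 0.001, -1.0]]
force: [-0.4, 0.0, 0.0]
opening: 0.308
```

```bash
python3 plan.py "0.499 -0.2875 0.08 4.9" "0.485 -0.028 0.14 -24.8"
```

```text
t 17.15 pos [ 0.4999 -0.2868  0.0149] psi 4.92 open 0.308 F [-0.4  0.   0. ]
-0.0010 0.0007 -0.0651 0.05 -0.02 0.02  | dist 0.065
0.0074 -0.2590 -0.1253 0.04 -0.03 29.72  | dist 0.288
```

Now lift straight and go above the long strip.

Call:
apply_moves:
  motion: "0 0 -0.012 0 0 0 0.028;0 0 -0.04 0 0 0 0.03;0 0 -0.09 0 0 0 0.05;0 -0.05 -0.12 0 0 7 0.087;0 -0.11 -0.12 0 0 14 0.087;0.0035 -0.17 -0.12 0 0 22 0.087;0.007 -0.22 -0.12 0 0 29.7 0.087;0.0074 -0.259 -0.12 0 0 29.7 0.087"

```text
time_s: 18.15
position: [0.4848, -0.026, 0.1355]
tcp_rot: [[0.908, -0.419, 0.001], [-0.419, -0.908, -0.001], [0.001, 0.0, -1.0]]
force: [0.8, -0.2, 0.3]
opening: 0.934
```

```bash
python3 plan.py "0.485 -0.028 0.1 -24.8" "0.485 -0.028 0.0345 -24.8"; python3 -c "
from h import *
cap('wrist','w8.png')
C=cal('wrist'); d=np.array([np.cos(np.radians(-24.8)),np.sin(np.radians(-24.8)),0])*.05
g=np.array([.485,-.028,.04]);print(w2px(C,[g+d,g,g-d]))
cap('top','t8.png')
"
```

```text
t 18.15 pos [ 0.4848 -0.026   0.1355] psi -24.77 open 0.934 F [ 0.8 -0.2  0.3]
0.0010 0.0017 0.0355 0.00 -0.08 0.03  | dist 0.036
0.0009 0.0017 0.1010 0.00 -0.08 0.03  | dist 0.101
[[337.01154124 165.22199323]
 [336.33043443 246.52928664]
 [335.71924171 319.49056898]]
```

View pics/w8.png

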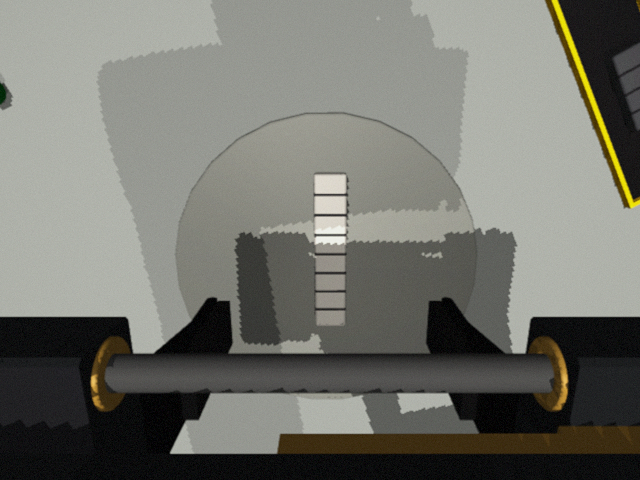

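View pics/t8.png

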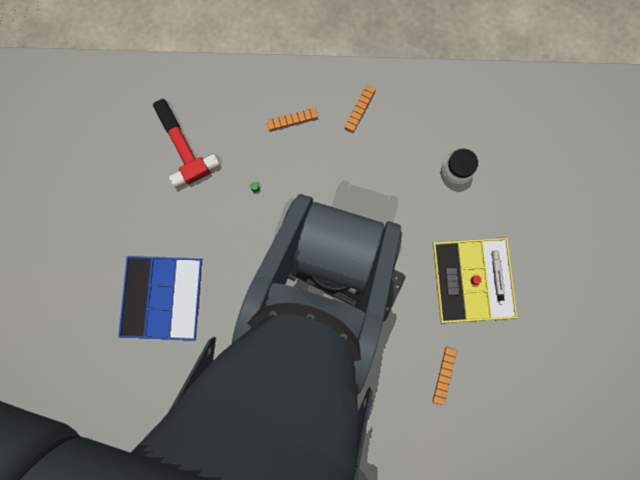

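```bash
python3 -c "
from h import *
C=cal('wrist');P=px2w(C,[[331,173.5],[330.5,325]],.04);d=P[0]-P[1];print(P.mean(0),np.degrees(np.arctan2(d[1],d[0])),np.linalg.norm(d))
"; python3 plan.py "0.4825 -0.0235 0.034 -24.8"
```

```text
[ 0.48316537 -0.02543588  0.04      ] -24.62646942670742 0.09909998296900192
t 18.25 pos [ 0.4834 -0.0244  0.1352] psi -24.51 open 0.974 F [-0.2  0.6  0.1]
-0.0010 -0.0004 0.1012 -0.00 0.08 0.29  | dist 0.101
```

Call:
apply_moves:
  motion: "0 0.001 0.045 0 0 0.1 0.07;0 0.001 0.08 0 0 0.1 0.05;0 0.001 0.1 0 0 0.1 0.03;0 0.001 0.1008 0 0 0.1 0;0 0.001 0.1008 0 0 0.1 0;0 0.001 0.1008 0 0 0.1 0;0 0.001 0.1008 0 0 0.1 0;0 0.001 0.1008 0 0 0.1 0"

```text
time_s: 19.25
position: [0.4851, -0.029, 0.0344]
tcp_rot: [[0.907, -0.421, 0.002], [-0.421, -0.907, -0.001], [0.002, 0.0, -1.0]]
force: [-0.6, 1.0, 3.7]
opening: 0.224
```

```bash
python3 plan.py "0.483 -0.025 0.1 -24.7" "0.4515 0.338 0.09 -0.5"
```

```text
t 19.25 pos [ 0.4851 -0.029   0.0344] psi -24.88 open 0.224 F [-0.6  1.   3.7]
-0.0035 -0.0027 -0.0656 0.00 -0.11 -0.18  | dist 0.066
-0.1848 -0.3187 -0.0559 0.02 -0.10 -24.38  | dist 0.373
```

Call:
apply_moves:
  motion: "0 0 -0.01 0 0 0 0;0 0 -0.04 0 0 0 0;-0.02 -0.035 -0.06 0 0 -4 0;-0.05 -0.085 -0.06 0 0 -10 0;-0.08 -0.138 -0.06 0 0 -16 0;-0.11 -0.19 -0.06 0 0 -24.4 0;-0.14 -0.241 -0.06 0 0 -24.4 0;-0.165 -0.285 -0.06 0 0 -24.4 0"

```text
time_s: 20.25
position: [0.4538, 0.3011, 0.0939]
tcp_rot: [[1.0, -0.007, -0.0], [-0.007, -1.0, -0.001], [-0.0, 0.001, -1.0]]
force: [1.3, 0.6, -2.0]
opening: 0.222
```

```bash
python3 plan.py "0.4515 0.338 0.04 -0.5"
```

```text
t 20.25 pos [0.4538 0.3011 0.0939] psi -0.41 open 0.222 F [ 1.3  0.6 -2. ]
-0.0026 -0.0369 0.0539 0.04 0.02 0.09  | dist 0.065
```

Call:
apply_moves:
  motion: "-0.0026 -0.0369 0.01 0 0 0.1 0;-0.0026 -0.0369 0.04 0 0 0.1 0;-0.0026 -0.0369 0.054 0 0 0.1 0;-0.0026 -0.0369 0.054 0 0 0.1 0;-0.0026 -0.0369 0.054 0 0 0.1 0;-0.0026 -0.0369 0.054 0 0 0.1 0;-0.0026 -0.0369 0.054 0 0 0.1 0;-0.0026 -0.0369 0.054 0 0 0.1 0"

```text
time_s: 21.25
position: [0.4527, 0.336, 0.04]
tcp_rot: [[1.0, -0.01, 0.001], [-0.01, -1.0, -0.0], [0.001, 0.0, -1.0]]
force: [-0.6, 0.3, -2.0]
opening: 0.221
```

```bash
python3 plan.py "0.4515 0.338 0.009 -0.5"; python3 -c "
from h import *
cap('wrist','w9.png')
C=cal('wrist')
R=cv2.Rodrigues(np.array([0,0,np.radians(-.5)]))[0]
for p in [(75,70),(75,-70),(75,22),(22,0),(0,0),(-22,0),(-75,45)]: print(p,w2px(C,R@np.array([p[0]/1000,p[1]/1000,.007])+[.4511,.2921,0]))
"
```

```text
t 21.25 pos [0.4527 0.336  0.04  ] psi -0.59 open 0.221 F [-0.6  0.3 -2. ]
-0.0012 -0.0020 0.0310 0.01 -0.03 -0.09  | dist 0.031
(75, 70) [[269.83584046 134.56988985]]
(75, -70) [[588.80599387 134.0193132 ]]
(75, 22) [[379.17513289 134.38115852]]
(22, 0) [[421.98016076 250.13666357]]
(0, 0) [[419.25464266 293.29003077]]
(-22, 0) [[416.68833696 333.92257405]]
(-75, 45) [[327.63820475 422.82500916]]
```

View pics/w9.png

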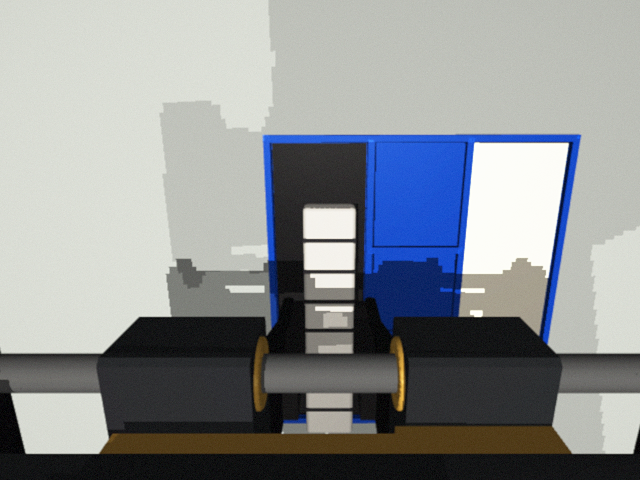

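Call:
apply_moves:
  motion: "-0.001 -0.0035 0.012 0 0 0 0;-0.001 -0.0035 0.022 0 0 0 0;-0.001 -0.0035 0.029 0 0 0 0;-0.001 -0.0035 0.031 0 0 0 0;-0.001 -0.0035 0.031 0 0 0 0;-0.001 -0.0035 0.031 0 0 0 0.03;-0.001 -0.0035 0.031 0 0 0 0.032;-0.001 -0.0035 0.031 0 0 0 0.032"

```text
time_s: 22.3
position: [0.4518, 0.3396, 0.0086]
tcp_rot: [[1.0, -0.01, 0.001], [-0.01, -1.0, -0.0], [0.001, 0.0, -1.0]]
force: [-0.1, 0.2, 0.7]
opening: 0.358
```

```bash
python3 plan.py "0.4515 0.3395 0.09 -0.5" "0.6655 0.129 0.08 -0.5"
```

```text
t 22.30 pos [0.4518 0.3396 0.0086] psi -0.59 open 0.358 F [-0.1  0.2  0.7]
-0.0002 0.0001 -0.0814 0.01 -0.03 -0.09  | dist 0.081
0.2159 0.2084 -0.0712 0.01 -0.03 -0.09  | dist 0.308
```

Call:
apply_moves:
  motion: "0 0 -0.012 0 0 0 0.034;0 0 -0.05 0 0 0 0.045;0.03 0.03 -0.08 0 0 0 0.06;0.07 0.07 -0.08 0 0 0 0.06;0.11 0.11 -0.08 0 0 0 0.06;0.15 0.145 -0.08 0 0 0 0.06;0.19 0.18 -0.08 0 0 0 0.06;0.216 0.2084 -0.08 0 0 0 0.06"

```text
time_s: 23.3
position: [0.6677, 0.127, 0.0898]
tcp_rot: [[1.0, -0.011, 0.003], [-0.011, -1.0, -0.0], [0.003, 0.0, -1.0]]
force: [0.1, 0.7, -0.2]
opening: 0.691
```

Call:
apply_moves:
  motion: "0 0 0.01 0 0 0 0.06;0 0 0.01 0 0 0 0.06;0 0 0.01 0 0 0 0.06;0 0 0.01 0 0 0 0.06;0 0 0.01 0 0 0 0.06;0 0 0.01 0 0 0 0.06;0 0 0.01 0 0 0 0.06;0 0 0.01 0 0 0 0.06"

```text
time_s: 24.3
position: [0.6654, 0.1289, 0.0786]
tcp_rot: [[1.0, -0.01, 0.0], [-0.01, -1.0, -0.0], [0.0, 0.0, -1.0]]
force: [-1.3, -0.1, 0.3]
opening: 0.691
```

```bash
python3 -c "
from h import *
im=cap('wrist','w10.png'); C=cal('wrist').__class__(cal('wrist'))
x=im.astype(int)
m=((x[...,1]>130)&(x[...,0]<90)&(x[...,2]<110)).astype(np.uint8)
n,l,s,c=cv2.connectedComponentsWithStats(m); k=1+s[1:,4].argmax(); print(s[k],c[k]); print(px2w(C,c[k],.02),w2px(C,[.6655,.129,.02]))
"; python3 plan.py "0.667 0.13 0.0095 -0.5"
```

```text
[316 260  20   6  95] [325.25263158 262.94736842]
[[0.67150221 0.13107379 0.02      ]] [[329.19127878 273.36103055]]
t 24.35 pos [0.6654 0.1289 0.0786] psi -0.59 open 0.690 F [ 0.4 -0.6 -0.9]
0.0016 -0.0012 0.0691 0.02 0.00 -0.09  | dist 0.069
```

View pics/w10.png

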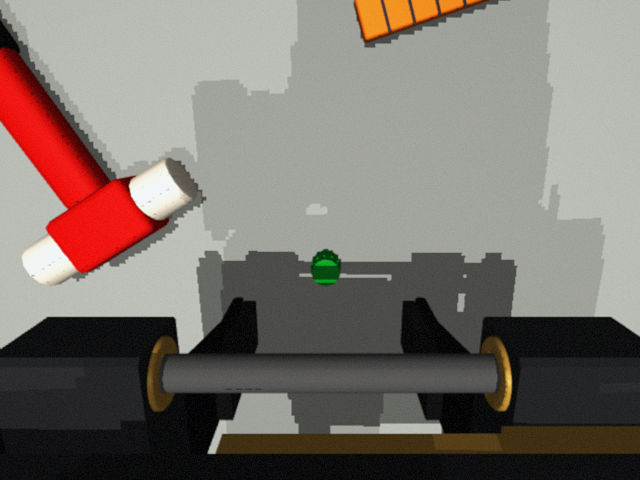

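Call:
apply_moves:
  motion: "0.001 -0.0013 0.03 0 0 0 0.05;0.001 -0.0013 0.055 0 0 0 0.045;0.001 -0.0013 0.068 0 0 0 0.03;0.001 -0.0013 0.069 0 0 0 0;0.001 -0.0013 0.069 0 0 0 0;0.001 -0.0013 0.069 0 0 0 0;0.001 -0.0013 0.069 0 0 0 0;0.001 -0.0013 0.069 0 0 0 0"

```text
time_s: 25.35
position: [0.6673, 0.1302, 0.0108]
tcp_rot: [[1.0, -0.01, 0.002], [-0.01, -1.0, -0.0], [0.002, 0.0, -1.0]]
force: [-0.3, 0.0, 3.8]
opening: 0.165
```

```bash
python3 plan.py "0.666 0.13 0.09 -0.5" "0.4515 0.295 0.09 -0.5"
```

```text
t 25.35 pos [0.6673 0.1302 0.0108] psi -0.58 open 0.165 F [-0.3  0.   3.8]
-0.0011 0.0002 -0.0792 0.02 -0.13 -0.08  | dist 0.079
-0.2173 -0.1626 -0.0798 0.02 -0.13 -0.08  | dist 0.283
```

Call:
apply_moves:
  motion: "0 0 -0.015 0 0 0 0;0 0 -0.055 0 0 0 0;-0.03 -0.022 -0.08 0 0 0 0;-0.075 -0.056 -0.08 0 0 0 0;-0.12 -0.09 -0.08 0 0 0 0;-0.165 -0.123 -0.08 0 0 0 0;-0.2 -0.15 -0.08 0 0 0 0;-0.217 -0.1626 -0.08 0 0 0 0"

```text
time_s: 26.35
position: [0.449, 0.2961, 0.0902]
tcp_rot: [[1.0, -0.008, -0.001], [-0.008, -1.0, -0.001], [-0.001, 0.001, -1.0]]
force: [-0.4, 0.3, -0.3]
opening: 0.166
```

Call:
apply_moves:
  motion: "0 0 0.02 0 0 0 0;0 0 0.035 0 0 0 0;0 0 0.04 0 0 0 0;0 0 0.04 0 0 0 0;0 0 0.04 0 0 0 0;0 0 0.04 0 0 0 0;0 0 0.04 0 0 0 0;0 0 0.04 0 0 0 0"

```text
time_s: 27.35
position: [0.4512, 0.295, 0.0498]
tcp_rot: [[1.0, -0.01, 0.0], [-0.01, -1.0, -0.0], [0.0, 0.0, -1.0]]
force: [-1.1, -1.1, 0.1]
opening: 0.168
```

```bash
python3 -c "
from h import *
im=cap('wrist','w11.png'); C=cal('wrist')
R=cv2.Rodrigues(np.array([0,0,np.radians(-.5)]))[0]
for p in [(75,70),(75,-70),(22,0)]: print(p,w2px(C,R@np.array([p[0]/1000,p[1]/1000,.007])+[.4515,.295,0]))
"; python3 plan.py "0.4515 0.295 0.0152 -0.5"
```

```text
(75, 70) [[177.25474612 130.69138824]]
(75, -70) [[481.5918781  130.22803395]]
(22, 0) [[329.53028618 241.64687981]]
t 27.40 pos [0.4511 0.295  0.0497] psi -0.58 open 0.170 F [-0.2  0.9 -0.5]
0.0004 0.0000 0.0345 0.02 -0.01 -0.08  | dist 0.035
```

View pics/w11.png

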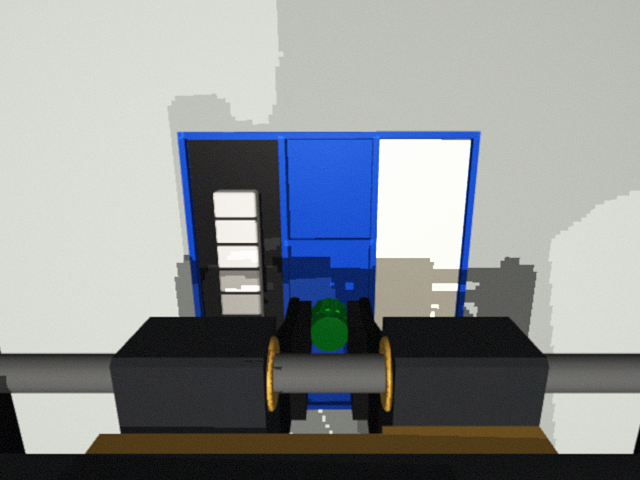

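Aligned (tray corners at (180,132) and (478,132), as predicted; cap centred in the row). Lower and release.

Call:
apply_moves:
  motion: "0.0004 0 0.015 0 0 0 0;0.0004 0 0.027 0 0 0 0;0.0004 0 0.0325 0 0 0 0;0.0004 0 0.0345 0 0 0 0;0.0004 0 0.0345 0 0 0 0;0.0004 0 0.0345 0 0 0 0.024;0.0004 0 0.0345 0 0 0 0.026;0.0004 0 0.0345 0 0 0 0.028"

```text
time_s: 28.4
position: [0.4516, 0.295, 0.0151]
tcp_rot: [[1.0, -0.01, 0.0], [-0.01, -1.0, -0.0], [0.0, 0.0, -1.0]]
force: [0.0, 0.6, -0.1]
opening: 0.308
```

Call:
apply_moves:
  motion: "0 0 -0.01 0 0 0 0.028;0 0 -0.03 0 0 0 0.03;0 0 -0.08 0 0 0 0.04;0 0 -0.13 0 0 0 0.04;0 0.06 -0.16 0 0 0 0.04;0 0.12 -0.17 0 0 0 0.04;0 0.18 -0.17 0 0 0 0.04;0 0.24 -0.17 0 0 0 0.04"

```text
time_s: 29.4
position: [0.4491, 0.0533, 0.1864]
tcp_rot: [[1.0, -0.01, 0.002], [-0.01, -1.0, -0.001], [0.002, 0.001, -1.0]]
force: [1.0, 0.4, 0.3]
opening: 0.459
```

Call:
apply_moves:
  motion: "0 0 0 0 0 0 0.04;0 0.04 0 0 0 0 0.04;0 0.08 0 0 0 0 0.04;0 0.08 0 0 0 0 0.04;0 0.08 0 0 0 0 0.04;0 0.08 0 0 0 0 0.04;0 0.08 0 0 0 0 0.04;0 0.08 0 0 0 0 0.04"

```text
time_s: 30.4
position: [0.4482, -0.0243, 0.1852]
tcp_rot: [[1.0, -0.009, -0.0], [-0.009, -1.0, -0.0], [-0.0, 0.0, -1.0]]
force: [-0.2, 0.4, -0.5]
opening: 0.46
```

```bash
python3 - <<'E'
from h import *
cap('top','t12.png'); cap('scene','s12.png'); 
for t in ['long_strip','short_strip','green_cap','red_cap','gauge']:
    print(t,[(round(d['p'],2),np.round(d['point'],3)) for d in bot.find_in(t,'top')])
print(bot.read_state()['position'])
im=cv2.imread('pics/t12.png');c=cv2.hconcat([cv2.resize(im[240:355,110:215],None,fx=3.7,fy=3.7,interpolation=cv2.INTER_CUBIC),cv2.resize(im[225:340,425:530],None,fx=3.7,fy=3.7,interpolation=cv2.INTER_CUBIC)])
cv2.imwrite('pics/c12.png',c)
im=cv2.imread('pics/s12.png');c=cv2.hconcat([cv2.resize(im[190:290,420:525],None,fx=3.7,fy=3.7,interpolation=cv2.INTER_CUBIC),cv2.resize(im[140:240,140:245],None,fx=3.7,fy=3.7,interpolation=cv2.INTER_CUBIC)])
cv2.imwrite('pics/d12.png',c)
E
```

```text
long_strip [(0.96, array([0.451, 0.335, 0.016])), (0.63, array([0.803, 0.064, 0.007])), (0.61, array([ 0.324, -0.228,  0.009])), (0.58, array([ 0.833, -0.066,  0.008]))]
short_strip [(0.56, array([ 0.495, -0.245,  0.013]))]
green_cap []
red_cap [(0.23, array([ 0.499, -0.286,  0.006]))]
gauge [(0.91, array([ 0.508, -0.332,  0.016])), (0.23, array([ 0.699, -0.25 ,  0.064]))]
[ 0.44821385 -0.02499437  0.18519781]
```

View pics/c12.png

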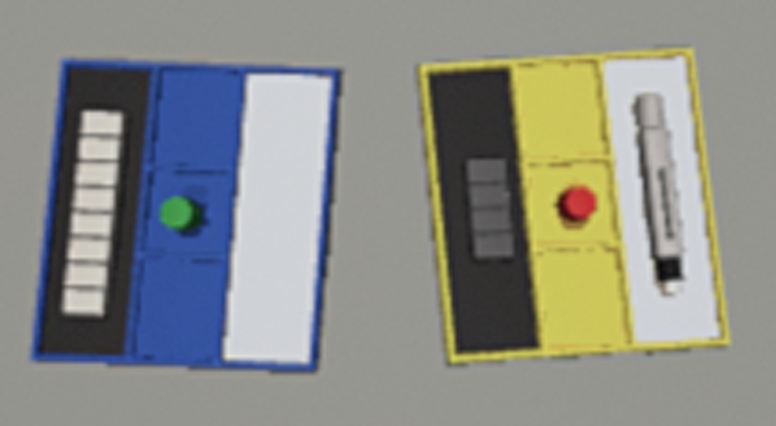

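View pics/d12.png

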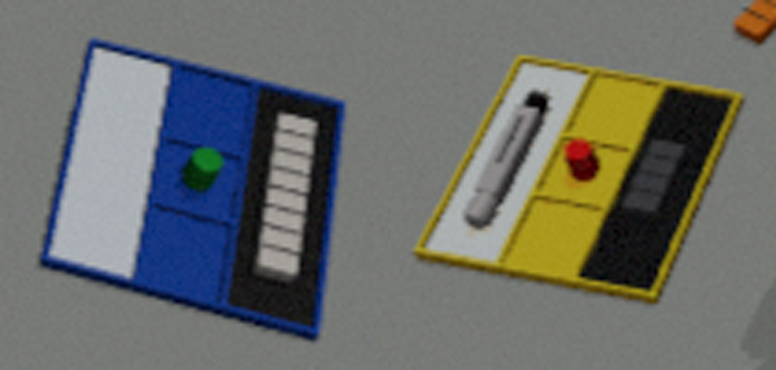

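```bash
python3 - <<'E'
from h import *
C=cal('top')
for n,uv,off,c,a in [('green',(179,213),(110,240),(.4511,.2921),-.5),('red',(578-388,203),(425,225),(.4991,-.2887),4.9)]:
    p=px2w(C,np.array(uv)/3.7+off,.024)[0]; d=p[:2]-c; a=np.radians(a)
    print(n,p,[d[0]*np.cos(a)+d[1]*np.sin(a),-d[0]*np.sin(a)+d[1]*np.cos(a)])
bot.hand_in(); print(bot.read_state()['time_s'])
E
```

```text
green [0.44964527 0.29132474 0.024     ] [np.float64(-0.0014479078074012325), np.float64(-0.000787927776199221)]
red [ 0.49754789 -0.28691047  0.024     ] [np.float64(-0.0013935848457149937), np.float64(0.0019155681772150348)]
the job is handed in; nothing more can be done
the job is handed in; nothing more can be done
```

Both kits are made up, and I handed the job in at about 31 s of the 109 s allowed. The hand-in gave no verdict, so the results below come from my own last pictures.

**Placement:** All five parts were picked up, lowered onto the tray floor and released. The blue tray holds the long strip and green cap. The yellow tray holds the short strip, red cap and gauge.

**Last checks, from the top and scene cameras with the gripper empty and well clear:**
- Both strips lie flat and lengthwise in the black lanes.
- The gauge lies lengthwise in the white lane, about 6 mm off centre along it. The limit is 30 mm.
- Both caps stand upright, each about 2 mm or less from the well centre.
- I did not touch the hammer, the jar or the orange look-alikes.

**Disagreements and oddities:**
- The wrist and top cameras differed by 2 to 4 mm on the trays and the red cap. I corrected for that before each placing.
- The detector never reported the green cap and gave the red cap only a low score, so I located both caps by pixel.
- When gripping the gauge, the caps and the long strip, the upward force reading was 4 to 6 N. That is well under the limits.

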